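# Wheel the jar caddy into its bay

## Task

Take the wheeled jar caddy by its bar handle and push it straight ahead on its wheels, without lifting it, until both front castors have swung round to trail straight, while still well short of its place. Then steer it into the dark rectangular outline, centred and lined up with the long sides, both castors still trailing straight, and let go.

Things in the scene. Friction and masses are not known exactly. Their poses are not given: they have to be found in the camera images.
- caddy: Wheeled plywood jar caddy, 200x110 mm, 0.7 kg, jars fixed on it to 134 mm high. Origin at counter level under the deck's centre; x forward (to the castors, starts roughly along world +y), y left. Handle: bar 14 mm thick along y, 80 mm long between posts, axis at x=-80, z=170 mm. Fixed (unsteered) wheels right under it. Castor pivots at x=85, y=+-68 mm. Not the tray on wooden feet.
- bay: Dark rectangular outline inlaid flush in the counter, 240x200 mm inside, strips 12 mm wide, ahead of the caddy on the robot's left. Origin: its centre, at counter level; x along its long sides, the way the caddy arrives (roughly world +y). Parked, the caddy's origin and x axis agree with these. Not the small round outline.
- castor_left (a joint): Swivel (rad) of the left front castor. 0: its 32 mm wheel trails straight behind its pivot, towards the handle; positive anticlockwise from above; stops at +-2.9. Wheel contact 14 mm from the pivot. Starts swung outward, -0.9 to -2.2. Turns freely: about 70 mm of straight forward travel brings it near 0; sideways travel turns it away again.
- castor_right (a joint): The same for the right front castor, mirrored start: swung outward at 0.9 to 2.2.

How it is judged:
By the outcome, as a careful person would: the job done as asked, in the order asked, and still so for the second after the job is handed in, with the robot touching nothing.
It also fails if it takes over 38 s, if anything falls off the work surface, if the arm or the gripper's body presses on something with over 40 N, if the wrist force passes 120 N, or if a joint passes its speed limit or range.

## Robot

A 7-joint arm with a two-finger parallel gripper is mounted at the origin on the work surface. World frame = base frame: x ahead of the robot, y to its left, z up, the work surface at z = 0. Lengths are in m, angles in rad, forces in N, time in s.
With the tool pointing down it reaches from about 0.4 to 0.85 m from the base axis. Payload 10.4 kg.
Tool frame: the origin (TCP) lies on the centre line of the jaws, within the pads' length; the fingertips stand 17 mm ahead of it and the grasp point (between the pads) lies 2 mm behind it; z points along the fingers, y is the line along which they close (so a half turn about z gives the same grasp; the last joint's range is limited). The gripper opens to 85 mm and grips with 20 to 120 N. Pads are 22 mm wide; open, the fingers measure 114 mm over their backs; the gripper's body (76 mm by 85 mm) begins 54 mm behind the grasp point. The pads swing forward as they close: fully open they stand 13 mm farther back than shut.
Start: joints at [1.218, 0.332, -0.065, 1.46, 0.022, 1.35, -0.088], TCP at [0.202, -0.591, 0.248] pointing down, gripper open.
Joint ranges: [-2.6, 2.6], [-0.5, 2.12], [-1.47, 1.34], [0.16, 2.42], [-1.27, 4.41], [0.06, 2.06], [-2.6, 2.6]. Speed limits (rad/s): [2.22, 2.22, 2.79, 2.79, 3.14, 3.14, 3.14].

## Interface

Orientations are given as a unit quaternion [x, y, z, w].
In Python, from workcell import sensors, imaging, order, spotter gives the robot as it stands. The module is installed in compiled form; this text tells all that it offers.
- The arm moves only by the shell command python3 -m inch 'ROWS' [FORCE]. ROWS is JSON, a list that holds one entry, the list of rows, each a list of 7 numbers: the shift along the tool's x, y, z in m, then the turn, a rotation vector about the tool's x, y, z in rad, then the closure, from -1 (fully open) to 1 (shut). In form: [[[x, y, z, ax, ay, az, hand], ...]]. A call has 1 to 10 rows; each row is the pose to reach, as a shift and turn from the pose commanded when the call began, along the tool's axes at that moment; what a row does not reach only later rows make up. A row lasts 1/10 s, in which the tool goes at most 50 mm and 8.59 degrees, less where a joint would pass 70% of its speed; a pose out of reach is approached as far as the arm can. A call with a gripper value outside its range is refused whole. The fingers move at their own pace and stop on an object; FORCE is the grip in N (left out, the last holds). Time passes only in rows, so rows that repeat a pose let the fingers close. It gives the time, the measured TCP pose, the force, the opening and the grip force at its end, in the units of the state.
- sensors.get_obs(): the state, without advancing time (a new reading comes with each control period).
- imaging.camera(name): name is "side" or "top"; returns the picture (480x640x3 uint8, blue, green, red); there is no depth.
- imaging.calibration(name): a dict with "mtx" (3x3 intrinsics, pixels), "R" (3x3) and "t" (3): a world point X has camera coordinates R X + t. Camera axes: x right, y down, z forward; pixel columns grow to the right and rows downward; lengths in m; the calibration is good to about 2 mm. A picture is of the moment at which its call begins. calibration takes no time and is no camera call.
- order.hand_in(): hands the job in; it is judged then, once.
Trained networks look in the newest picture that a camera, given by its name, has taken for a name from the list of things; names that differ only in an ending like _2 or _b are one class to them, and where a whole thing is asked for, a point or a joint stands for the part that bears it (a point fixed in the world has none). Each returns a list of dicts, best first, with "conf" (0 to 1); they miss things now and then, are a little off and sometimes report something else, mostly with a low value. They report only what shows in the picture. A call takes as long as a camera call.
- spotter.look_for(label, camera): "pixel" ([column, row] in pixels, amid what is visible of it).
The state is a dict: "clock": time; "joint_pos": joint angles; "joint_velocities": joint speeds; "tau": joint torques, N m; "position": TCP position; "ee_rot": TCP orientation; "ft_force": force on the tool from outside, world axes, zero at the start; "torque": the same for the moment, N m; "grip_width": opening from 0.0 (shut) to 1.0 (fully open); "grasp_force": force on a finger pad.
Only numpy, scipy, OpenCV 4.12 (cv2) and the standard library are available. Lean on these libraries where they do the work, as an engineer would, in place of code of your own. Each camera call takes 0.05 s, during which the arm holds its last target. There are 200 camera calls.

## Working session

There is one attempt and no reset: what is moved stays moved. The work goes in short steps, Python scripts to look and compute and a shell command to move; the robot and the scene stay as the last step left them, time stands still between calls to the robot, and variables do not carry over. Pictures are saved under pics/ and viewed, at most 10 in all, crops included, and the job is handed in when it is done.

```bash
mkdir -p pics; cat > h.py <<'E'
import numpy as np, cv2
from workcell import sensors, imaging, order, spotter
from scipy.spatial.transform import Rotation as Rn
def cal(c):
    k=imaging.calibration(c); return np.array(k["mtx"]),np.array(k["R"]),np.array(k["t"]).ravel()
def ray(c,px,z):
    K,R,t=cal(c); d=R.T@np.linalg.solve(K,[px[0],px[1],1.]); o=-R.T@t
    return o+d*(z-o[2])/d[2]
def proj(c,X):
    K,R,t=cal(c); p=K@(R@np.array(X,float)+t); return p[:2]/p[2]
def snap(c,name=None):
    im=imaging.camera(c)
    if name: cv2.imwrite(f"pics/{name}.png",im)
    return im
E
python3 - <<'E'
from h import *
for c in("top","side"):
    snap(c,c+"0")
    K,R,t=cal(c); print(c,(-R.T@t).round(3),R.round(2).tolist(),K[0,0])
    for l in("caddy","bay","castor_left","castor_right"):
        print(l,[(np.round(d["pixel"],1).tolist(),round(d["conf"],2)) for d in spotter.look_for(l,c)[:3]])
o=sensors.get_obs();print(o["clock"],o["position"],Rn.from_quat(o["ee_rot"]).as_matrix().round(3).tolist(),o["grip_width"])
E
```

```text
top [ 0.464 -0.031  0.766] [[-0.01, -1.0, -0.04], [-1.0, 0.01, -0.06], [0.06, 0.04, -1.0]] 479.43754474112313
caddy [([490.7, 243.8], 0.87)]
bay [([192.9, 284.6], 0.8)]
castor_left []
castor_right [([409.6, 203.5], 0.57)]
side [ 0.322 -0.416  0.509] [[0.9, -0.44, 0.01], [-0.31, -0.65, -0.7], [0.32, 0.62, -0.72]] 455.90101153877765
caddy [([405.4, 389.5], 0.67)]
bay [([287.3, 232.3], 0.56)]
castor_left [([296.9, 387.3], 0.74)]
castor_right []
0.5 [ 0.20244725 -0.59129465  0.2483043 ] [[0.946, 0.324, 0.0], [0.324, -0.946, 0.0], [0.0, -0.0, -1.0]] 1.0012958229474571
```

View pics/top0.png

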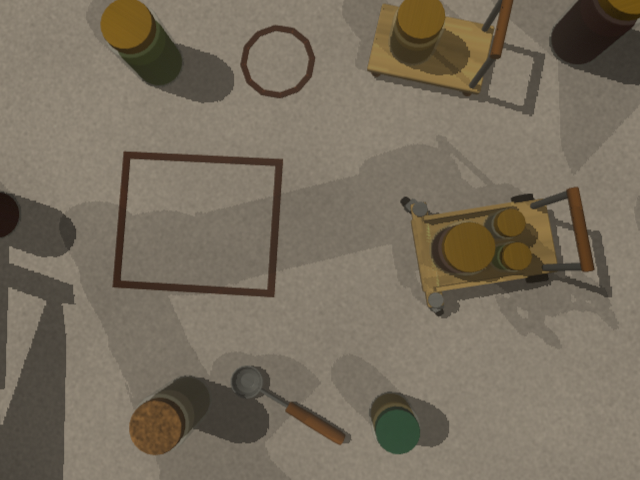

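View pics/side0.png

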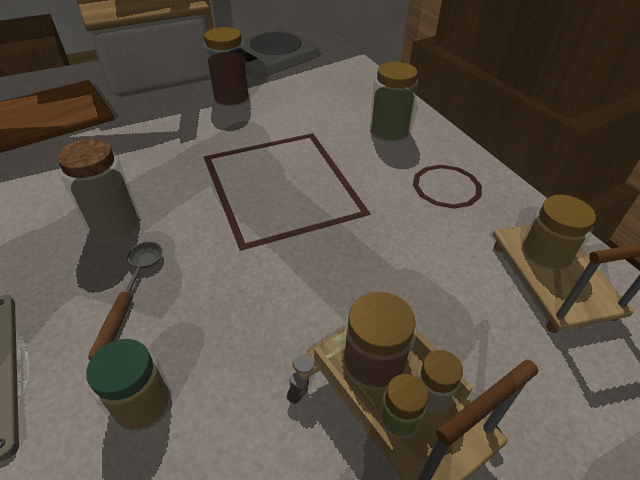

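The top view shows the caddy with its bar from (574,190) to (587,270) and castor housings at (419,209) and (435,300). The bay's outer corners are at (124,152), (282,160), (274,296) and (114,287). The footed tray at (430,50) and the ring at (278,62) are the decoys.

```bash
cat >> h.py <<'E'
def mask_brown(im):
    h=cv2.cvtColor(im,cv2.COLOR_BGR2HSV); return h
def bay(im):
    # dark reddish strips: low V, saturation
    h=cv2.cvtColor(im,cv2.COLOR_BGR2HSV)
    m=((h[...,1]>75)&(h[...,2]<95)).astype(np.uint8); m[:120]=0;m[340:]=0;m[:,:90]=0;m[:,310:]=0
    m=cv2.morphologyEx(m,cv2.MORPH_CLOSE,np.ones((3,3)))
    cs,_=cv2.findContours(m,cv2.RETR_CCOMP,cv2.CHAIN_APPROX_NONE)
    cs=[c for c in cs if cv2.contourArea(c)>8000]
    out=[]
    for c in cs:
        w=np.array([ray("top",p,0)[:2] for p in c[:,0]],np.float32)
        out.append(cv2.minAreaRect(w))
    return out
def bar(im,x0=330,roi=None):
    h=cv2.cvtColor(im,cv2.COLOR_BGR2HSV)
    m=((h[...,0]<13)&(h[...,1]>120)&(h[...,2]>70)).astype(np.uint8)
    m[:, :x0]=0; m[:140]=0; m[340:]=0
    cs,_=cv2.findContours(m,cv2.RETR_EXTERNAL,cv2.CHAIN_APPROX_NONE)
    c=max(cs,key=cv2.contourArea)
    r=cv2.minAreaRect(c); b=cv2.boxPoints(r)
    return cv2.contourArea(c),r,np.array([ray("top",p,.172)[:2] for p in b])
E
python3 - <<'E'
from h import *
im=cv2.imread("pics/top0.png")
print(bay(im))
a,r,b=bar(im);print(a,r,b.round(4).tolist(),b.mean(0))
h=cv2.cvtColor(im,cv2.COLOR_BGR2HSV)
print(h[230,577:590].tolist(),h[156,190:200].tolist(),h[150:165,200].tolist())
P=ray("top",(419,209),.04);Q=ray("top",(435,300),.04);print(P,Q,np.linalg.norm(P-Q))
v=P-Q;print("castor-axis heading", np.degrees(np.arctan2(v[0],-v[1]))) 
E
```

```text
[((0.5450537800788879, 0.1911497414112091), (0.26405030488967896, 0.22290155291557312), 86.33592987060547), ((0.5449331402778625, 0.19067519903182983), (0.2438126504421234, 0.2042798101902008), 86.29592895507812)]Traceback (most recent call last):
  File "<stdin>", line 4, in <module>
  File "h.py", line 34, in bar
    c=max(cs,key=cv2.contourArea)
ValueError: max() iterable argument is empty
```

```bash
python3 - <<'E'
from h import *
im=cv2.imread("pics/top0.png")
h=cv2.cvtColor(im,cv2.COLOR_BGR2HSV)
print(h[230,572:592].tolist())
P=ray("top",(419,209),.04);Q=ray("top",(435,300),.04);print(P,Q,np.linalg.norm(P-Q),(P+Q)/2)
A=ray("top",(574,190),.175);B=ray("top",(587,270),.175);print(A,B,np.linalg.norm(A-B),(A+B)/2)
for p,q in((P,Q),(A,B)):
    v=q-p; print("heading", np.degrees(np.arctan2(v[1],v[0]))-90) # right->left is +y caddy
E
```

```text
[[20, 45, 113], [17, 61, 79], [14, 133, 65], [14, 163, 72], [14, 165, 82], [14, 168, 88], [14, 166, 92], [14, 170, 93], [14, 173, 93], [14, 170, 90], [15, 171, 88], [14, 169, 86], [14, 166, 80], [15, 160, 75], [14, 150, 61], [18, 56, 77], [18, 47, 82], [18, 46, 83], [19, 50, 82], [18, 45, 125]]
[ 0.55851276 -0.15899275  0.04      ] [ 0.42157323 -0.1803262   0.04      ] 0.13859130968542363 [ 0.49004299 -0.16965947  0.04      ]
[ 0.56222857 -0.3228781   0.175     ] [ 0.46489498 -0.33481275  0.175     ] 0.09806255687216238 [ 0.51356177 -0.32884543  0.175     ]
heading -261.1452186155407
heading -263.00951745811494
```

```bash
cat >> h.py <<'E'
def bar(im,c0=540,c1=640,r0=150,r1=310):
    h=cv2.cvtColor(im,cv2.COLOR_BGR2HSV)
    m=((h[...,0]<17)&(h[...,1]>125)&(h[...,2]>50)).astype(np.uint8)
    k=np.zeros_like(m);k[r0:r1,c0:c1]=m[r0:r1,c0:c1]
    cs,_=cv2.findContours(k,cv2.RETR_EXTERNAL,cv2.CHAIN_APPROX_NONE)
    c=max(cs,key=cv2.contourArea); w=np.array([ray("top",p,.17)[:2] for p in c[:,0]],np.float32)
    return cv2.contourArea(c),cv2.minAreaRect(w)
def rel(cmd,tgts):
    """cmd=(x,y,z,heading deg of caddy) ; targets same; tool y = -heading, z down -> rows"""
    def T(p):
        a=np.radians(p[3]); y=-np.array([np.cos(a),np.sin(a),0]); z=np.array([0,0,-1.]); return np.c_[np.cross(y,z),y,z]
    R0=T(cmd)
    for p in tgts:
        d=R0.T@(np.array(p[:3])-np.array(cmd[:3])); rv=Rn.from_matrix(R0.T@T(p)).as_rotvec()
        print(np.round(d,4).tolist(),np.round(rv,3).tolist())
def here():
    o=sensors.get_obs(); M=Rn.from_quat(o["ee_rot"]).as_matrix(); y=-M[:,1]
    p=(*o["position"],np.degrees(np.arctan2(y[1],y[0]))); print("t",round(o["clock"],2),np.round(p,4),"F",np.round(o["ft_force"],1),"M",np.round(o["torque"],2),"g",round(o["grip_width"],3),round(o["grasp_force"],1),"tilt",M[:,2].round(3)); return p
E
python3 - <<'E'
from h import *
im=cv2.imread("pics/top0.png")
print(bar(im))
rel(here(),[(.513,-.329,.25,98),(.513,-.329,.168,98)])
E
```

```text
(900.0, ((0.5150360465049744, -0.3307090699672699), (0.10260554403066635, 0.014509500004351139), 8.569098472595215))
t 0.5 [  0.2024  -0.5913   0.2483 108.8961] F [ 1.  -0.  -0.1] M [-0.01  0.01  0.03] g 1.001 0.0 tilt [ 0.  0. -1.]
[0.3788, -0.1476, -0.0017] [0.0, 0.0, 0.19]
[0.3788, -0.1476, 0.0803] [0.0, 0.0, 0.19]
```

```bash
python3 -m inch '[[[0.045,-0.017,0,0,0,0.03,-1],[0.09,-0.034,0,0,0,0.06,-1],[0.135,-0.051,0,0,0,0.09,-1],[0.18,-0.069,0,0,0,0.12,-1],[0.225,-0.086,0,0,0,0.15,-1],[0.27,-0.103,0,0,0,0.17,-1],[0.31,-0.119,0,0,0,0.185,-1],[0.35,-0.134,0,0,0,0.185,-1],[0.38,-0.1455,0,0,0,0.185,-1],[0.38,-0.1455,0,0,0,0.185,-1]]]' 90
python3 - <<'E'
from h import *
here(); snap("top","top1"); snap("side","side1")
a=cv2.imread("pics/top1.png");b=cv2.imread("pics/side1.png")
cv2.imwrite("pics/v1.png",cv2.resize(np.vstack([a[:,:],b]),None,fx=.62,fy=.62))
print(proj("side",(.515,-.3305,.17)),proj("top",(.515,-.3305,.17)))
E
```

```text
clock: 1.5
position: [0.5186, -0.3255, 0.2482]
ee_rot: [0.997, 0.076, 0.001, -0.001]
ft_force: [-0.2, 0.3, 0.7]
grip_width: 0.998
grasp_force: 0.0
t 1.5 [ 0.5186 -0.3255  0.2482 98.7361] F [-0.2  0.3  0.7] M [-0.02  0.04  0.02] g 0.998 0.0 tilt [ 0.002  0.002 -1.   ]
[490.85210632 398.68923839] [579.71497268 228.96869435]
```

View pics/v1.png

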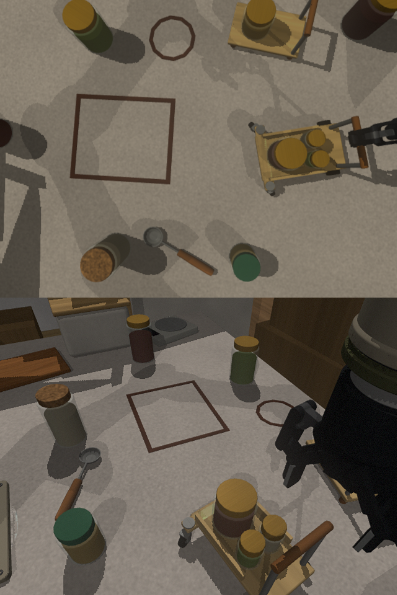

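```bash
python3 - <<'E'
from h import *
rel(here(),[(.515,-.3305,.168,98.3)])
E
```

```text
t 1.6 [ 0.5151 -0.3301  0.2482 98.3859] F [-1.2 -1.3 -0.2] M [ 0.02 -0.01 -0.04] g 1.001 0.0 tilt [-0. -0. -1.]
[-0.0002, 0.0003, 0.0802] [0.0, 0.0, 0.001]
```

```bash
python3 -m inch '[[[0,0,0.02,0,0,0,-1],[0,0,0.04,0,0,0,-1],[0,0,0.06,0,0,0,-1],[0,0,0.075,0,0,0,-1],[0,0,0.08,0,0,0,-1],[0,0,0.08,0,0,0,0.2],[0,0,0.08,0,0,0,0.5],[0,0,0.08,0,0,0,1],[0,0,0.08,0,0,0,1],[0,0,0.08,0,0,0,1]]]' 60
python3 - <<'E'
from h import *
here()
E
```

```text
clock: 2.6
position: [0.515, -0.3307, 0.1688]
ee_rot: [0.997, 0.072, 0.0, 0.0]
ft_force: [-1.1, 0.4, 6.8]
grip_width: 0.151
grasp_force: 43.0
t 2.6 [ 0.515  -0.3307  0.1688 98.3008] F [-1.1  0.4  6.8] M [0.04 0.03 0.06] g 0.151 43.0 tilt [ 0.001 -0.001 -1.   ]
```

```bash
python3 -m inch '[[[0,0,0,0,0,0,1],[0,-0.005,0,0,0,0,1],[0,-0.015,0,0,0,0,1],[0,-0.026,0,0,0,0,1],[0,-0.038,0,0,0,0,1],[0,-0.05,0,0,0,0,1],[0,-0.062,0,0,0,0,1],[0,-0.074,0,0,0,0,1],[0,-0.084,0,0,0,0,1],[0,-0.09,0,0,0,0,1]]]' 80
python3 - <<'E'
from h import *
here(); snap("top","top2"); snap("side","side2")
a=cv2.imread("pics/top2.png")[130:370,200:520];b=cv2.imread("pics/side2.png")[150:480,150:590]
cv2.imwrite("pics/v2.png",np.vstack([cv2.resize(a,(400,300)),cv2.resize(b,(400,300))]))
here()
for l in("castor_left","castor_right"):
  for c in("top","side"): print(l,c,[(np.round(d["pixel"],1).tolist(),round(d["conf"],2)) for d in spotter.look_for(l,c)[:2]])
E
```

```text
clock: 3.6
position: [0.5017, -0.2401, 0.1689]
ee_rot: [0.997, 0.073, 0.0, 0.0]
ft_force: [-1.2, -1.6, 6.6]
grip_width: 0.134
grasp_force: 78.4
t 3.6 [ 0.5017 -0.2401  0.1689 98.3602] F [-1.2 -1.6  6.6] M [-0.24  0.34  0.03] g 0.134 78.4 tilt [ 0. -0. -1.]
t 3.7 [ 0.5017 -0.2398  0.1689 98.397 ] F [-1.6 -0.4  5.7] M [-0.    0.3   0.05] g 0.135 78.4 tilt [-0. -0. -1.]
castor_left top [([383.9, 305.3], 0.61)]
castor_left side [([272.2, 330.9], 0.95)]
castor_right top [([371.9, 216.5], 0.66)]
castor_right side []
```

View pics/v2.png

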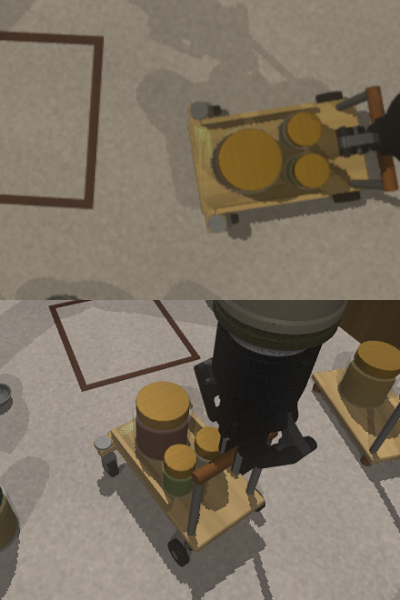

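Both castors now trail behind their pivots, which sit at about (361,216) and (374,307) in the top picture. The front edge is around column 355, still well short of the bay edge at column 282. Next I plan the steering.

```bash
cat > plan.py <<'E'
from h import *
from scipy.optimize import fsolve
from scipy.integrate import cumulative_trapezoid as ct
def plan(x,y,h0,gx=.545,gy=.191,h1=86.3,last=.07,n=400):
    """rear axle path: heading h0 -> bump -> h1 (smooth), last straight; returns s,x,y,h"""
    a=np.radians(h1); ex,ey=gx-(.08+last)*np.cos(a),gy-(.08+last)*np.sin(a)
    u=np.linspace(0,1,n)
    def path(p):
        L,b=p; h=h0+(h1-h0)*(3*u**2-2*u**3)+b*np.sin(np.pi*u)**2*(1 if 1 else 0)
        r=np.radians(h); return L*u,x+L*ct(np.cos(r),u,initial=0),y+L*ct(np.sin(r),u,initial=0),h
    f=lambda p:(lambda q:[q[1][-1]-ex,q[2][-1]-ey])(path(p))
    p=fsolve(f,[np.hypot(ex-x,ey-y),-5]); print("L,b",p)
    return path(p)
E
python3 - <<'E'
from plan import *
for z in(.03,.05):
    P=ray("top",(361,216),z);Q=ray("top",(374,307),z);m=(P+Q)/2;v=Q-P;d=m[:2]-[.5017,-.2398]
    print(z,np.linalg.norm(v),np.degrees(np.arctan2(v[1],v[0]))+270,np.linalg.norm(d),np.degrees(np.arctan2(d[1],d[0])))
print(bay(cv2.imread("pics/top2.png")))
p0=here()
s,X,Y,H=plan(p0[0],p0[1],p0[3])
k=np.gradient(np.radians(H),s);print("maxk",abs(k).max(),"castor",np.degrees(np.arctan(.165*k)).round(0)[::40])
S=np.arange(.0125,s[-1]+.0125,.0125)
T=[(np.interp(q,s,X),np.interp(q,s,Y),p0[2],np.interp(q,s,H)) for q in np.minimum(S,s[-1])]
np.save("T.npy",T);print(len(T),np.round(T[-1],4)); rel(p0,T[:10])
E
```

```text
0.03 0.1404350049679336 97.45752837631468 0.16008962807298582 97.68269870066592
0.05 0.136619290453918 97.45752837631468 0.16149230041495916 97.77365158760976
[((0.5451995134353638, 0.1911505162715912), (0.264015793800354, 0.22314417362213135), 86.31021118164062), ((0.544924795627594, 0.1906888484954834), (0.24383875727653503, 0.2042982429265976), 86.29592895507812)]
t 3.9 [ 0.5018 -0.2406  0.1689 98.3435] F [-0.7  0.2  7. ] M [0.09 0.33 0.06] g 0.133 78.4 tilt [ 0. -0. -1.]
L,b [  0.28646633 -18.18802916]
maxk 4.323166858950799 castor [ -0. -22. -34. -35. -27. -10.  10.  22.  23.  15.]
23 [5.353e-01 4.130e-02 1.689e-01 8.630e+01]
[0.0, -0.0125, 0.0] [0.0, 0.0, 0.007]
[0.0002, -0.025, 0.0] [0.0, 0.0, 0.028]
[0.0008, -0.0375, 0.0] [0.0, 0.0, 0.061]
[0.0018, -0.0499, 0.0] [0.0, 0.0, 0.103]
[0.0034, -0.0623, 0.0] [0.0, 0.0, 0.153]
[0.0056, -0.0746, 0.0] [0.0, 0.0, 0.206]
[0.0085, -0.0868, 0.0] [0.0, 0.0, 0.26]
[0.012, -0.0988, 0.0] [0.0, 0.0, 0.31]
[0.0161, -0.1106, 0.0] [0.0, 0.0, 0.355]
[0.0207, -0.1222, 0.0] [0.0, 0.0, 0.39]
```

```bash
python3 -m inch '[[[0,-0.0125,0,0,0,0.007,1],[0.0002,-0.025,0,0,0,0.028,1],[0.0008,-0.0375,0,0,0,0.061,1],[0.0018,-0.05,0,0,0,0.103,1],[0.0034,-0.0623,0,0,0,0.153,1],[0.0056,-0.0746,0,0,0,0.206,1],[0.0085,-0.0868,0,0,0,0.26,1],[0.012,-0.0988,0,0,0,0.31,1],[0.016,-0.1106,0,0,0,0.355,1],[0.0207,-0.1222,0,0,0,0.39,1]]]' 110
python3 - <<'E'
from h import *
T=np.load("T.npy");here();print(T[9].round(4)); rel(T[9],T[10:20])
snap("top","top3")
for l in("castor_left","castor_right","caddy"): print(l,[(np.round(d["pixel"],1).tolist(),round(d["conf"],2)) for d in spotter.look_for(l,"top")[:2]])
E
```

```text
clock: 4.9
position: [0.5046, -0.1167, 0.1689]
ee_rot: [0.992, -0.123, 0.0, 0.0]
ft_force: [-2.4, -1.0, 7.2]
grip_width: 0.127
grasp_force: 107.4
t 4.9 [ 0.5046 -0.1167  0.1689 75.8736] F [-2.4 -1.   7.2] M [-0.33  0.34  0.01] g 0.127 107.4 tilt [ 0.001 -0.001 -1.   ]
[ 0.5045 -0.1167  0.1689 75.995 ]
[0.0002, -0.0125, 0.0] [0.0, 0.0, 0.025]
[0.0006, -0.025, 0.0] [0.0, 0.0, 0.038]
[0.0011, -0.0375, 0.0] [0.0, 0.0, 0.04]
[0.0015, -0.05, 0.0] [0.0, 0.0, 0.03]
[0.0018, -0.0625, 0.0] [0.0, 0.0, 0.011]
[0.0017, -0.075, 0.0] [0.0, 0.0, -0.016]
[0.0014, -0.0875, 0.0] [0.0, 0.0, -0.048]
[0.0005, -0.0999, 0.0] [0.0, 0.0, -0.081]
[-0.0007, -0.1124, 0.0] [0.0, 0.0, -0.113]
[-0.0023, -0.1248, 0.0] [0.0, 0.0, -0.141]
castor_left [([191.4, 161.3], 0.69)]
castor_right []
caddy [([324.3, 234.3], 0.86)]
```

View pics/top3.png

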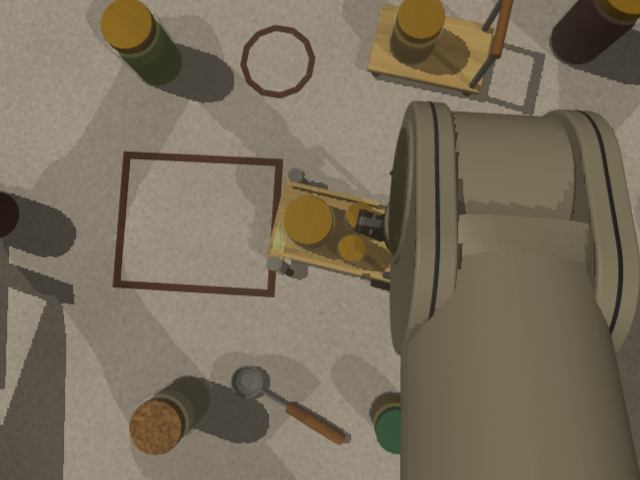

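The caddy has turned with the tool. Its castor housings are at (296,176) and (274,264), just at the bay's near edge, and the arm hides only its rear.

```bash
cat >> plan.py <<'E'
def caddy(r,l,z=.045):
    P=ray("top",r,z);Q=ray("top",l,z);m=((P+Q)/2)[:2];v=Q-P;h=np.arctan2(v[1],v[0])-np.pi/2
    h=h%(2*np.pi); u=np.array([np.cos(h),np.sin(h)]); o=m-.085*u
    print("pivots",np.linalg.norm(v).round(4),"heading",np.degrees(h).round(2),"mid",m.round(4),"origin",o.round(4)); return m,o,np.degrees(h)
def err(o,h,g=(.545,.191),gh=86.3):
    a=np.radians(gh);d=np.array(o)-g;print("along",(d@[np.cos(a),np.sin(a)]).round(4),"left",(d@[-np.sin(a),np.cos(a)]).round(4),"dh",h-gh)
E
python3 - <<'E'
from plan import *
p=here();m,o,h=caddy((296,176),(274,264)); d=m-p[:2];print(np.linalg.norm(d),np.degrees(np.arctan2(d[1],d[0])))
E
```

```text
t 5.1 [ 0.5048 -0.1161  0.1689 76.0459] F [-0.7  0.6  7.3] M [0.28 0.18 0.07] g 0.126 107.8 tilt [ 0.001  0.    -1.   ]
pivots 0.1379 heading 75.86 mid [0.5435 0.0437] origin [ 0.5227 -0.0388]
0.16437367818041887 76.36353455484547
```

```bash
python3 -m inch '[[[0.0002,-0.0125,0,0,0,0.025,1],[0.0006,-0.025,0,0,0,0.038,1],[0.0011,-0.0375,0,0,0,0.04,1],[0.0015,-0.05,0,0,0,0.03,1],[0.0018,-0.0625,0,0,0,0.011,1],[0.0017,-0.075,0,0,0,-0.016,1],[0.0014,-0.0875,0,0,0,-0.048,1],[0.0005,-0.1,0,0,0,-0.081,1],[-0.0007,-0.1124,0,0,0,-0.113,1],[-0.0023,-0.1248,0,0,0,-0.141,1]]]' 110
python3 - <<'E'
from h import *
T=np.load("T.npy");here();print(T[19].round(4)); 
a=snap("top","top4");b=snap("side","side4")
cv2.imwrite("pics/v4.png",np.vstack([cv2.resize(a[130:310,90:390],(600,360)),cv2.resize(b[80:320,150:550],(400,240)).repeat(1,0) if 0 else cv2.copyMakeBorder(cv2.resize(b[80:320,150:550],(400,240)),0,0,0,200,0)]))
for l in("castor_left","castor_right"): print(l,[(np.round(d["pixel"],1).tolist(),round(d["conf"],2)) for d in spotter.look_for(l,"top")[:2]])
E
```

```text
clock: 6.1
position: [0.5328, 0.0049, 0.169]
ee_rot: [0.999, -0.051, 0.001, 0.0]
ft_force: [0.2, -1.4, 6.0]
grip_width: 0.124
grasp_force: 107.7
t 6.1 [5.32800e-01 4.90000e-03 1.69000e-01 8.41132e+01] F [ 0.2 -1.4  6. ] M [-0.37 -0.07 -0.11] g 0.124 107.7 tilt [ 0.001 -0.001 -1.   ]
[5.32500e-01 5.00000e-03 1.68900e-01 8.40786e+01]
castor_left []
castor_right []
```

View pics/v4.png

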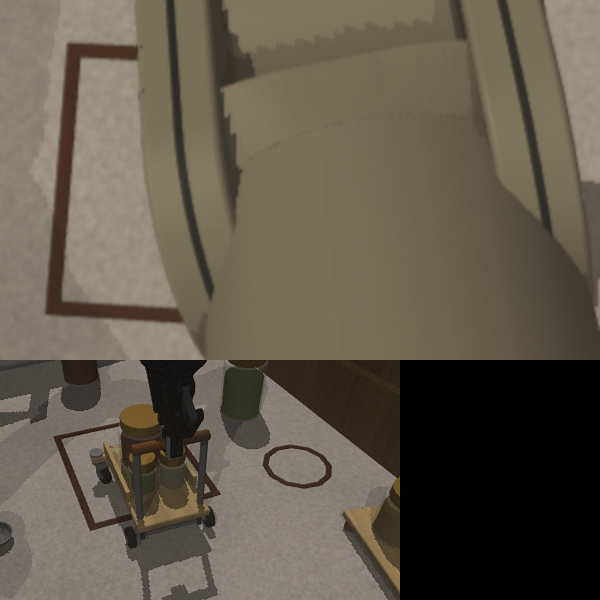

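Side view: the caddy is entering the bay straight, both castors behind their pivots. The arm now blocks the top camera, so I continue on the tool pose, stopping slightly short.

```bash
python3 - <<'E'
from plan import *
T=np.load("T.npy");p=here(); a=np.radians(86.3);u=np.array([np.cos(a),np.sin(a)])
E=np.array([.545,.1909])-.08*u; print(E)
rel(T[19],[*T[20:23],*[(*(E-q*u),.1689,86.3) for q in (.058,.046,.036,.026,.018,.013,.013)]])
E
```

```text
t 6.3 [5.32800e-01 5.10000e-03 1.68900e-01 8.40909e+01] F [0.1 0.7 6.9] M [ 0.19  0.02 -0.02] g 0.127 108.0 tilt [ 0.001  0.    -1.   ]
[0.53983742 0.11106675]
[-0.0001, -0.0125, 0.0] [0.0, 0.0, -0.022]
[-0.0005, -0.025, 0.0] [0.0, 0.0, -0.035]
[-0.0009, -0.0365, 0.0] [0.0, 0.0, -0.039]
[-0.0014, -0.0483, -0.0] [0.0, 0.0, -0.039]
[-0.0019, -0.0603, -0.0] [0.0, 0.0, -0.039]
[-0.0022, -0.0703, -0.0] [0.0, 0.0, -0.039]
[-0.0026, -0.0803, -0.0] [0.0, 0.0, -0.039]
[-0.0029, -0.0883, -0.0] [0.0, 0.0, -0.039]
[-0.0031, -0.0933, -0.0] [0.0, 0.0, -0.039]
[-0.0031, -0.0933, -0.0] [0.0, 0.0, -0.039]
```

```bash
python3 -m inch '[[[-0.0001,-0.0125,0,0,0,-0.022,1],[-0.0005,-0.025,0,0,0,-0.035,1],[-0.0009,-0.0365,0,0,0,-0.039,1],[-0.0014,-0.0483,0,0,0,-0.039,1],[-0.0019,-0.0603,0,0,0,-0.039,1],[-0.0022,-0.0703,0,0,0,-0.039,1],[-0.0026,-0.0803,0,0,0,-0.039,1],[-0.0029,-0.0883,0,0,0,-0.039,1],[-0.0031,-0.0933,0,0,0,-0.039,1],[-0.0031,-0.0933,0,0,0,-0.039,1]]]' 110
python3 - <<'E'
from plan import *
b=snap("side","side5");snap("top","top5");p=here()
b=cv2.resize(b[110:320,190:390],(760,798)) if 0 else cv2.resize(b[100:300,180:400],(660,600),interpolation=cv2.INTER_CUBIC)
cv2.imwrite("pics/v5.png",b)
# predicted side pixels (crop coords) for current TCP-based caddy pose
a=np.radians(p[3]);u=np.array([np.cos(a),np.sin(a)]);l=np.array([-u[1],u[0]]);o=np.array(p[:2])+.08*u;err(o,p[3])
for n,x,y,z in(("barL",-.08,.04,.17),("barR",-.08,-.04,.17),("pivL",.085,.068,.04),("deckRL",-.1,.055,.04),("deckRR",-.1,-.055,.04)):
    print(n,((proj("side",(*(o+x*u+y*l),z))-[180,100])*3).round(0))
a=np.radians(86.3);u=np.array([np.cos(a),np.sin(a)]);l=np.array([-u[1],u[0]])
for sx in(-1,1):
  for sy in(-1,1): print("bay",sx,sy,((proj("side",(*(np.array([.545,.1909])+sx*.126*u+sy*.106*l),0))-[180,100])*3).round(0))
E
```

```text
clock: 7.3
position: [0.5392, 0.0984, 0.1689]
ee_rot: [0.999, -0.032, 0.001, -0.0]
ft_force: [-0.0, -0.2, 7.7]
grip_width: 0.123
grasp_force: 107.9
t 7.4 [ 0.5392  0.0978  0.169  86.2944] F [-1.5  0.4  7.2] M [0.14 0.14 0.01] g 0.129 107.9 tilt [ 0.001  0.    -1.   ]
along -0.0133 left -0.0002 dh -0.005610833787500269
barL [269.  93.]
barR [432.  59.]
pivL [154. 152.]
deckRL [271. 342.]
deckRR [469. 291.]
bay -1 -1 [560. 338.]
bay -1 1 [189. 440.]
bay 1 -1 [394. 105.]
bay 1 1 [ 81. 172.]
```

View pics/v5.png

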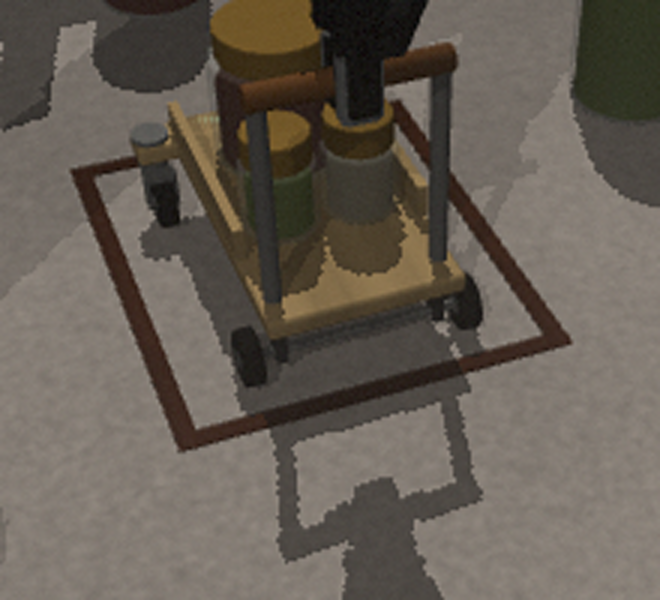

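The view matches the tool-based prediction: bar midpoint at crop (352,77) against (350,76) predicted, and bay corners within about 1 px. The left castor trails straight, so 13 mm remain.

```bash
python3 -m inch '[[[0,-0.004,0,0,0,0,1],[0,-0.008,0,0,0,0,1],[0,-0.0115,0,0,0,0,1],[0,-0.0133,0,0,0,0,1],[0,-0.0133,0,0,0,0,1],[0,-0.0133,0,0,0,0,1]]]' 110
python3 - <<'E'
from plan import *
p=here();a=np.radians(p[3]);err(np.array(p[:2])+.08*np.array([np.cos(a),np.sin(a)]),p[3])
E
```

```text
clock: 8.0
position: [0.54, 0.1109, 0.1689]
ee_rot: [0.999, -0.033, 0.0, -0.0]
ft_force: [-0.6, -0.0, 8.0]
grip_width: 0.13
grasp_force: 108.1
t 8.0 [ 0.54    0.1109  0.1689 86.2743] F [-0.6 -0.   8. ] M [0.14 0.16 0.09] g 0.13 108.1 tilt [ 0.001  0.    -1.   ]
along -0.0003 left -0.0002 dh -0.02573150503971533
```

Release gently: drop the grip force first, then open in steps and rise.

```bash
python3 -m inch '[[[0,0,0,0,0,0,1],[0,0,0,0,0,0,1],[0,0,0,0,0,0,0.6],[0,0,0,0,0,0,0.4],[0,0,0,0,0,0,0],[0,0,0,0,0,0,-0.5],[0,0,0,0,0,0,-1],[0,0,0,0,0,0,-1],[0,0,0,0,0,0,-1]]]' 20
python3 -m inch '[[[0,0,-0.01,0,0,0,-1],[0,0,-0.03,0,0,0,-1],[0,0,-0.055,0,0,0,-1],[0,0,-0.085,0,0,0,-1],[0,0,-0.12,0,0,0,-1],[0,0,-0.12,0,0,0,-1]]]'
python3 - <<'E'
from h import *
here(); rel((.54,.111,.289,86.3),[(.4,-.25,.289,86.3)])
E
```

```text
clock: 8.9
position: [0.5402, 0.1103, 0.1683]
ee_rot: [0.999, -0.033, -0.0, 0.0]
ft_force: [-0.5, -0.1, 0.0]
grip_width: 1.001
grasp_force: 0.0
clock: 9.5
position: [0.5419, 0.1112, 0.294]
ee_rot: [0.999, -0.033, 0.004, -0.001]
ft_force: [0.0, 0.5, 0.2]
grip_width: 1.002
grasp_force: 0.0
t 9.5 [ 0.5419  0.1112  0.294  86.2719] F [0.  0.5 0.2] M [ 0.01 -0.03  0.01] g 1.002 0.0 tilt [ 0.008  0.001 -1.   ]
[-0.1164, 0.3693, 0.0] [0.0, 0.0, 0.0]
```

Back the arm clear to see from the top.

```bash
python3 -m inch '[[[-0.01,0.035,0,0,0,0,-1],[-0.022,0.075,0,0,0,0,-1],[-0.035,0.115,0,0,0,0,-1],[-0.048,0.155,0,0,0,0,-1],[-0.06,0.195,0,0,0,0,-1],[-0.072,0.235,0,0,0,0,-1],[-0.085,0.275,0,0,0,0,-1],[-0.1,0.315,0,0,0,0,-1],[-0.11,0.345,0,0,0,0,-1],[-0.116,0.369,0,0,0,0,-1]]]'
python3 - <<'E'
from h import *
here();a=snap("top","top6");b=snap("side","side6")
cv2.imwrite("pics/v6.png",cv2.resize(a[135:315,90:330],(800,600),interpolation=cv2.INTER_CUBIC))
try:
    ar,r=bar(a,200,330,150,310);print(ar,r)
except Exception as e: print(e)
for l in("castor_left","castor_right"): print(l,[(np.round(d["pixel"],1).tolist(),round(d["conf"],2)) for d in spotter.look_for(l,"top")[:2]])
E
```

```text
clock: 10.5
position: [0.3991, -0.2522, 0.2887]
ee_rot: [0.999, -0.034, 0.0, 0.0]
ft_force: [1.0, 0.8, 0.5]
grip_width: 0.999
grasp_force: 0.0
t 10.5 [ 0.3991 -0.2522  0.2887 86.1489] F [1.  0.8 0.5] M [-0.01  0.03 -0.02] g 0.999 0.0 tilt [ 0.    -0.001 -1.   ]
727.5 ((0.5399340987205505, 0.11089736223220825), (0.013754241168498993, 0.10318490117788315), 86.62278747558594)
castor_left [([146.4, 261.4], 0.72)]
castor_right [([156.3, 175.1], 0.44), ([183.8, 217.9], 0.4)]
```

View pics/v6.png

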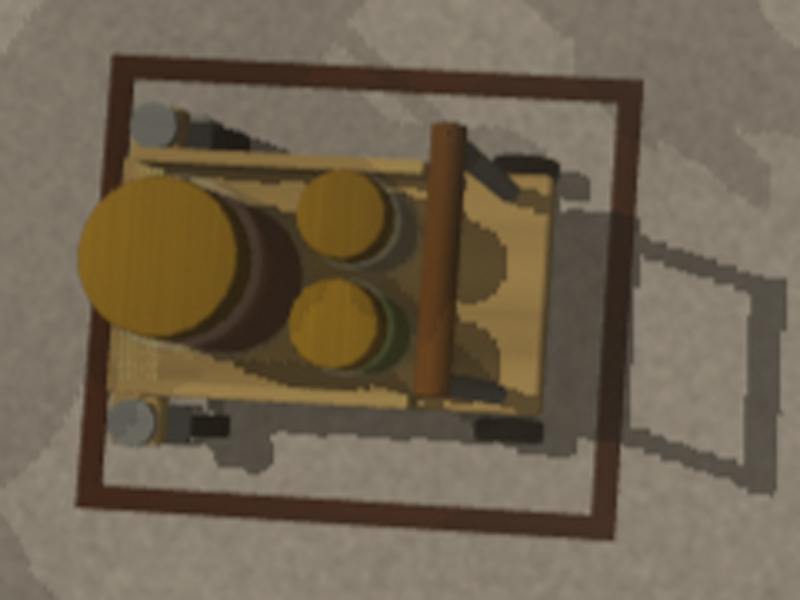

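The bar measures (0.5399, 0.1109) at heading 86.6°, against a target of (0.5398, 0.1111) at 86.3°. Both castor wheels trail straight behind their pivots at crop (157,125) and (135,420).

```bash
python3 -c "
from workcell import order
print(order.hand_in())"
```

```text
the job is handed in; nothing more can be done
None
```

The caddy is parked in the bay and the job is handed in at about 10.6 s: by camera its handle is within 1 mm and 0.5° of target, both castors trail straight, and the gripper is released and clear.

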